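# Press the canister lids shut in order of size

### The job

The lids of the three cream storage canisters are sitting a little proud of their rims. With closed fingertips press each lid gently down by its knob until it is fully home, first the smallest canister, then the middle-sized, then the largest. Do not lift or shift the canisters or pull a lid up, and leave the other things as they stand.

Things in the scene. Friction and masses are not known exactly. Their poses are not given: they have to be found in the camera images.
- small: the smallest of three round cream canisters, alike but for size: 77 mm across, 110 mm high with its lid shut, loose, about 0.75 kg. The three stand in a row from left to right in any order; wall cupboards and a microwave hang behind the row, from about 0.43 m above the worktop, so keep the wrist forward of them. Origin: centre of its underside; z up
- small_knob (a point): top of the round knob (20 mm across, about 13 mm tall) in the middle of the smallest canister's lid; it lies 110 mm above the canister's underside when the lid is home and higher by as much as the lid stands proud. The lid disc round the knob is 77 mm across
- small_lid (a joint): how far the smallest canister's lid stands above its home position, m: 0 is fully home, it starts 0.014 to 0.022 up. The lid moves straight up and down only; its rubber seal resists with about 4 N and holds the lid wherever it is left; it stops dead at 0
- middle: the middle-sized of three round cream canisters, alike but for size: 92 mm across, 135 mm high with its lid shut, loose, about 0.75 kg. The three stand in a row from left to right in any order; wall cupboards and a microwave hang behind the row, from about 0.43 m above the worktop, so keep the wrist forward of them. Origin: centre of its underside; z up
- middle_knob (a point): top of the round knob (20 mm across, about 13 mm tall) in the middle of the middle-sized canister's lid; it lies 135 mm above the canister's underside when the lid is home and higher by as much as the lid stands proud. The lid disc round the knob is 92 mm across
- middle_lid (a joint): how far the middle-sized canister's lid stands above its home position, m: 0 is fully home, it starts 0.014 to 0.022 up. The lid moves straight up and down only; its rubber seal resists with about 4 N and holds the lid wherever it is left; it stops dead at 0
- large: the largest of three round cream canisters, alike but for size: 107 mm across, 165 mm high with its lid shut, loose, about 0.75 kg. The three stand in a row from left to right in any order; wall cupboards and a microwave hang behind the row, from about 0.43 m above the worktop, so keep the wrist forward of them. Origin: centre of its underside; z up
- large_knob (a point): top of the round knob (20 mm across, about 13 mm tall) in the middle of the largest canister's lid; it lies 165 mm above the canister's underside when the lid is home and higher by as much as the lid stands proud. The lid disc round the knob is 107 mm across
- large_lid (a joint): how far the largest canister's lid stands above its home position, m: 0 is fully home, it starts 0.014 to 0.022 up. The lid moves straight up and down only; its rubber seal resists with about 4 N and holds the lid wherever it is left; it stops dead at 0
- salt_shaker: bystander, to be left alone: small clear salt shaker with a grey top, 44 mm across, 90 mm high, just behind the row, between the two spice jars; loose. Origin: centre of its underside
- spice_left: bystander, to be left alone: spice jar with a ridged red cap, 45 mm across, 106 mm high, just behind the row, left of the other spice jar; loose. Origin: centre of its underside
- spice_right: bystander, to be left alone: spice jar with a ridged red cap, 45 mm across, 106 mm high, just behind the row, right of the other spice jar; loose. Origin: centre of its underside
- pepper_mill: bystander, to be left alone: turned wooden pepper mill, 58 mm across, 170 mm high, farthest back, in the middle; loose. Origin: centre of its underside
- honey_jar: bystander, to be left alone: glass jar of honey with a metal lid, 71 mm across, 110 mm high, farther back; loose. Origin: centre of its underside
- egg_box: bystander, to be left alone: closed grey cardboard egg box, 106 x 156 x 72 mm high, farther back on the left; loose. Origin: centre of its underside
- oil_bottle: bystander, to be left alone: tall slim dark green oil bottle, 61 mm across, 268 mm high, farthest back on the right; loose. Origin: centre of its underside
- jam_jar: bystander, to be left alone: glass jar of jam with a metal lid, 62 mm across, 99 mm high, farther back on the right; loose. Origin: centre of its underside

How it is judged:
On the way, in this order (a step that is already met when the one before it is completed fails the run):
1. the smallest canister's lid is pressed home (value of joint small_lid below 0.002 m), for 0.1 s.
2. the middle-sized canister's lid is pressed home (value of joint middle_lid below 0.002 m), for 0.1 s.
3. the largest canister's lid is pressed home (value of joint large_lid below 0.002 m), for 0.1 s.
At the end, for the whole second after the job is handed in: All three lids within 2 mm of fully home, every canister upright (within 0.06 rad), at rest and within 20 mm of where it started (value of joint each of small_lid, middle_lid, large_lid below 0.002 m and distance of each of small, middle, large from where it was at the start of the episode below 0.02 m and angle between each of small, middle, large's own z axis and vertical below 0.06 rad and linear speed of each of small, middle, large below 0.02 m/s); the robot touches nothing.
It fails at once if a canister is pressed harder than 35 N (contact force between any of the fingers, the arm and small above 35 N or contact force between any of the fingers, the arm and middle above 35 N or contact force between any of the fingers, the arm and large above 35 N).
It fails at once if a lid is pulled up (more than 28 mm above home) (value of joint any of small_lid, middle_lid, large_lid above 0.028 m).
It fails at once if a canister is lifted more than 10 mm, shoved more than 30 mm or tipped more than 0.25 rad (height (world z) of any of small, middle, large above 0.01 m or distance of any of small, middle, large from where it was at the start of the episode above 0.03 m or angle between any of small, middle, large's own z axis and vertical above 0.25 rad).
It fails at once if a bystander is moved more than 20 mm or tipped more than 0.3 rad (distance of any of salt_shaker, spice_left, spice_right, pepper_mill, honey_jar, egg_box, oil_bottle, jam_jar from where it was at the start of the episode above 0.02 m or angle between any of salt_shaker, spice_left, spice_right, pepper_mill, honey_jar, egg_box, oil_bottle, jam_jar's own z axis and vertical above 0.3 rad).
It also fails if it takes over 48 s, if anything falls off the work surface, if the arm or the gripper's body presses on something with over 40 N, if the wrist force passes 120 N, or if a joint passes its speed limit or range.

### The arm

A 7-joint arm with a two-finger parallel gripper is mounted at the origin on a cart in front of the work surface, level with it; the furniture and walls round the work are solid. World frame = base frame: x ahead of the robot, y to its left, z up, the work surface at z = 0. Lengths are in m, angles in rad, forces in N, time in s.
With the tool pointing down it reaches from about 0.425 to 1.025 m from the base axis. Payload 9.4 kg.
Tool frame: the origin (TCP) lies midway between the tips of the shut fingers; the grasp point (between the pads) lies 19 mm behind it; z points along the fingers, y is the line along which they close (so a half turn about z gives the same grasp; the last joint's range is limited). The gripper opens to 85 mm and grips with 20 to 120 N. Pads are 22 mm wide; open, the fingers measure 114 mm over their backs; the gripper's body (76 mm by 85 mm) begins 54 mm behind the grasp point. The pads swing forward as they close: fully open they stand 13 mm farther back than shut.
Start: joints at [-1.238, 0.599, -0.003, 1.599, 0.002, 0.943, -0.08], TCP at [0.289, 0.665, 0.231] pointing down, gripper open.
Joint ranges: [-2.57, 2.57], [-0.35, 1.97], [-1.29, 1.29], [0.11, 2.56], [-1.05, 4.19], [0.11, 1.86], [-2.63, 2.63]. Speed limits (rad/s): [2.22, 2.22, 3.01, 3.01, 3.14, 3.14, 3.14].

### API

Orientations are given as a rotation vector (axis times angle).
In Python, from bench import bot gives the robot as it stands.
- The arm moves only by the tool carry_out, never from a script. Its argument "motion" is text: rows parted by semicolons, each of 4 numbers parted by spaces: the shift along the tool's x, y, z each as a share of 30 cm, from -1 to 1, then the turn about the tool's z as a share of 30 degrees, from -1 to 1. In form: x y z turn; .... A call has 1 to 8 rows; each row is the pose to reach, as a shift and turn from the pose commanded when the call began, along the tool's axes at that moment; what a row does not reach only later rows make up. A row lasts 1/8 s, in which the tool goes at most 62.5 mm and 10.7 degrees, less where a joint would pass 70% of its speed; a pose out of reach is approached as far as the arm can. A call with a number of a shift or a turn outside -1 to 1 is refused whole. A call with a gripper value outside its range is refused whole. "fingers" is the opening, from 0 (shut) to 1 (fully open), set as the call begins (left out, the last holds). The fingers move at their own pace and stop on an object; "force" is the grip in N (left out, the last holds). Time passes only in rows, so rows that repeat a pose let the fingers close. It gives the time, the measured TCP pose, the force, the opening and the grip force at its end, in the units of the state.
- bot.get_state(): the state, without advancing time (a new reading comes with each control period).
- bot.get_image(name): name is "scene" or "top"; returns a dict with "image" (400x640x3 uint8, red, green, blue), "z_map" (400x640 float32, m along the optical axis (not along the pixel's ray), 0 where there is no reading), "K" (3x3 intrinsics, pixels), "xyz" and "rotation" of the camera in the world. Camera axes: x right, y up, looking along -z (the intrinsics and any distortion apply to the point x, -y, -z); pixel columns grow to the right and rows downward; lengths in m; the calibration is good to about 2 mm. A picture is of the moment at which its call begins.
- bot.hand_in(): hands the job in; it is judged then, once.
The state is a dict: "time_s": time; "qpos": joint angles; "qd": joint speeds; "joint_efforts": joint torques, N m; "position": TCP position; "tcp_rot": TCP orientation; "force": force on the tool from outside, world axes, zero at the start; "torque": the same for the moment, N m; "grip_width": opening from 0.0 (shut) to 1.0 (fully open); "finger_force": force on a finger pad.
Only numpy, scipy, OpenCV 4.12 (cv2) and the standard library are available. Lean on these libraries where they do the work, as an engineer would, in place of code of your own. Each camera call takes 0.05 s, during which the arm holds its last target. There are 200 camera calls.

## Working session

There is one attempt and no reset: what is moved stays moved. The work goes in short steps, Python scripts to look and compute and a tool call to move; the robot and the scene stay as the last step left them, time stands still between calls to the robot, and variables do not carry over. Pictures are saved under pics/ and viewed, at most 10 in all, crops included, and the job is handed in when it is done.

Besides the shell and the picture viewer there is one more tool, called after "Emit:" as name(argument=value, ...) on one line, values as JSON. carry_out: Moves the arm, as the interface text tells. Shift numbers are shares of 30 cm and turn numbers shares of 30 degrees, none past 1 either way. Its arguments: {"type":"object","properties":{"motion":{"type":"string"},"fingers":{"type":"number"},"force":{"type":"number"}},"required":["motion"]}

```bash
mkdir -p pics; python3 - <<'E'
from bench import bot
import cv2,numpy as np
s=bot.get_state();print(s['position'],s['tcp_rot'],s['force'],s['time_s'])
for n in('scene','top'):
    d=bot.get_image(n);cv2.imwrite(f'pics/{n}0.png',d['image'][...,::-1]);np.savez(f'{n}0.npz',**d);print(d['K'],d['xyz'],d['rotation'])
E
```

```text
[0.28867013 0.66453884 0.23038229] [-6.39114003e-01 -3.07568075e+00  2.46589813e-03] [ 0.9025351  -0.22225839  0.6679706 ] 0.0
[[400.16929788   0.         321.30166915]
 [  0.         400.16929788 199.2659851 ]
 [  0.           0.           1.        ]] [0.02793166 0.51158987 0.58501619] [ 0.52446325 -1.11446048 -2.02917485]
[[435.91854321   0.         319.45432578]
 [  0.         435.91854321 202.04815734]
 [  0.           0.           1.        ]] [0.39075363 0.09391665 0.98716282] [ 0.16352474 -0.17804562 -1.66057131]
```

View pics/scene0.png

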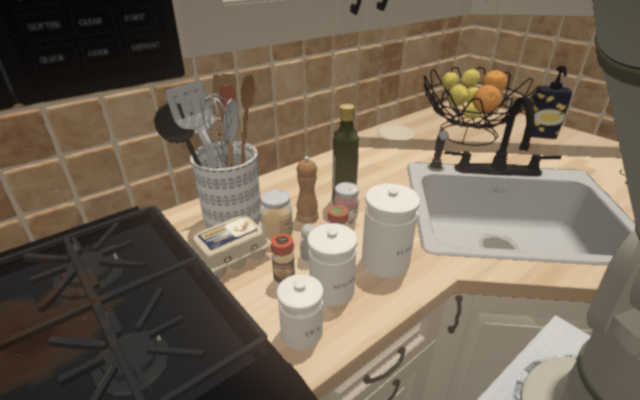

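View pics/top0.png

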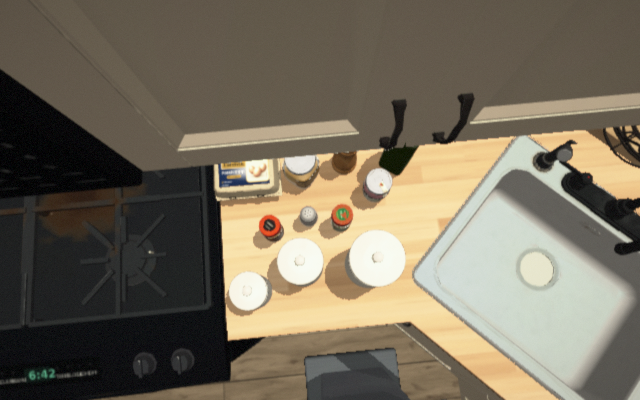

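The scene view shows the knobs at small (300,284), middle (332,232) and large (393,191). In the top view they are at (248,291), (300,261) and (378,258). The cupboards are at the top of the top view, behind the row.

```bash
cat > h.py <<'E'
import numpy as np,cv2
from scipy.spatial.transform import Rotation as R
def cloud(d):
    h,w=d['z_map'].shape;v,u=np.mgrid[:h,:w];K=d['K'];z=d['z_map']
    p=np.stack([(u-K[0,2])/K[0,0]*z,-(v-K[1,2])/K[1,1]*z,-z],-1)
    return p@R.from_rotvec(d['rotation']).as_matrix().T+d['xyz']
E
python3 - <<'E'
from h import *
P={'small':((300,284),(248,291),.0385),'middle':((332,232),(300,261),.046),'large':((393,191),(378,258),.0535)}
C={}
for n in('scene','top'):
    d=dict(np.load(n+'0.npz'));C[n]=(d,cloud(d))
for k,(a,b,r) in P.items():
    for n,uv in(('scene',a),('top',b)):
        d,c=C[n];q=c[uv[1],uv[0]];near=c[(np.hypot(*(c[...,:2]-q[:2]).transpose(2,0,1))<r+.02)&(d['z_map']>0)]
        lid=near[(near[:,2]>q[2]-.03)];kn=near[(np.hypot(*(near[:,:2]-q[:2]).T)<.02)]
        top=kn[kn[:,2]>np.percentile(kn[:,2],99)-.005]
        disc=lid[lid[:,2]<np.percentile(kn[:,2],99)-.008]
        cc,rr=cv2.minEnclosingCircle(disc[:,:2].astype(np.float32))
        print(k,n,'px',q.round(4),'knobtop',top.mean(0).round(4),top[:,2].max().round(4),len(top),'disc',np.round(cc,4),round(rr,4))
d,c=C['top']
cv2.imwrite('pics/z.png',cv2.resize(d['image'][220:320,210:420,::-1],None,fx=3.5,fy=3.5,interpolation=cv2.INTER_CUBIC))
s=R.from_rotvec([-0.639114,-3.0756808,.0024659]).as_matrix();print(s.round(4))
E
```

```text
small scene px [0.4128 0.2385 0.1234] knobtop [0.4158 0.2374 0.1209] 0.1246 78 disc [0.4162 0.2367] 0.0393
small top px [0.4158 0.2319 0.1239] knobtop [0.4175 0.236  0.1214] 0.1246 61 disc [0.4173 0.2358] 0.0384
middle scene px [0.4599 0.1304 0.1486] knobtop [0.4614 0.1286 0.1477] 0.1521 56 disc [0.4624 0.1274] 0.047
middle top px [0.4615 0.1254 0.1502] knobtop [0.4634 0.127  0.1478] 0.1526 70 disc [0.4632 0.1267] 0.046
large scene px [ 0.4488 -0.0145  0.1843] knobtop [ 0.4501 -0.017   0.1841] 0.1875 35 disc [ 0.4502 -0.0178] 0.0543
large top px [ 0.4501 -0.0184  0.1866] knobtop [ 0.452  -0.0187  0.1842] 0.1878 75 disc [ 0.4519 -0.0195] 0.0538
[[-9.172e-01  3.984e-01 -5.000e-04]
 [ 3.984e-01  9.172e-01 -1.500e-03]
 [-1.000e-04 -1.600e-03 -1.000e+00]]
```

View pics/z.png

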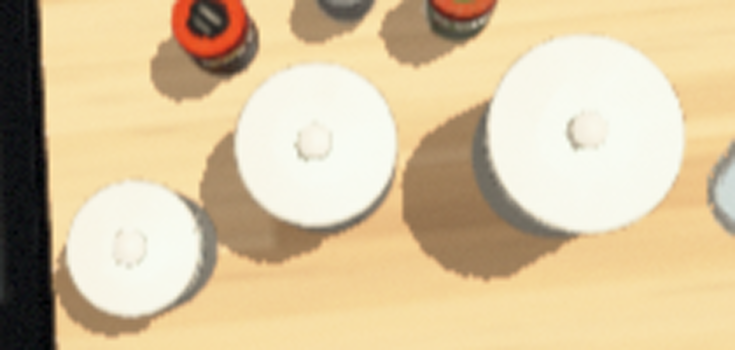

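Both views agree on the knob tops: small (0.417, 0.236, 0.125), middle (0.463, 0.127, 0.1525) and large (0.451, -0.019, 0.1875). I'll go towards the smallest first, with the fingers shut.

Emit:
carry_out(motion="-0.1 -0.12 0 0; -0.22 -0.26 0 0; -0.34 -0.4 0 0; -0.46 -0.55 0 0; -0.58 -0.69 0 0; -0.7 -0.83 0 0; -0.78 -0.93 0 0; -0.8 -0.95 0 0", fingers=0, force=40)

```text
time_s: 1.1
position: [0.396, 0.3051, 0.2313]
tcp_rot: [0.645, 3.075, -0.002]
force: [0.6, -0.3, 0.8]
grip_width: -0.002
finger_force: 0.0
```

Emit:
carry_out(motion="-0.08 -0.09 0 0; -0.15 -0.175 0.05 0; -0.157 -0.183 0.15 0; -0.157 -0.183 0.24 0; -0.157 -0.183 0.27 0; -0.157 -0.183 0.27 0; -0.157 -0.183 0.27 0")

```text
time_s: 1.98
position: [0.4171, 0.2394, 0.151]
tcp_rot: [0.638, 3.075, 0.001]
force: [-0.4, 0.2, -0.7]
grip_width: 0.006
finger_force: 0.0
```

```bash
python3 - <<'E'
from h import *
from bench import bot
s=bot.get_state();print(s['position'],R.from_rotvec(s['tcp_rot']).as_matrix().round(4),s['force'])
d=bot.get_image('scene');cv2.imwrite('pics/s1.png',cv2.resize(d['image'][180:360,200:420,::-1],None,fx=3,fy=3))
E
```

```text
[0.41709365 0.23944696 0.15100784] [[-9.174e-01  3.979e-01  1.000e-03]
 [ 3.979e-01  9.174e-01  7.000e-04]
 [-6.000e-04  1.000e-03 -1.000e+00]] [-0.39865307  0.22829034 -0.74559492]
```

View pics/s1.png

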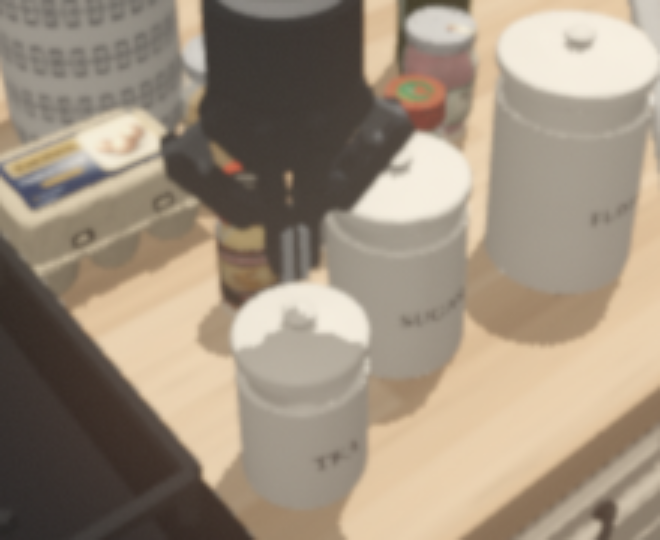

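The tip is right above the small knob (crop 295,280, over the knob at 300,312). I'll descend gently.

Emit:
carry_out(motion="-0.005 -0.01 0.04 0; -0.005 -0.01 0.07 0; -0.005 -0.01 0.08 0; -0.005 -0.01 0.087 0; -0.005 -0.01 0.093 0; -0.005 -0.01 0.1 0; -0.005 -0.01 0.107 0; -0.005 -0.01 0.107 0")

```text
time_s: 3.02
position: [0.4169, 0.2354, 0.1181]
tcp_rot: [-0.639, -3.076, 0.0]
force: [0.8, -0.3, 2.6]
grip_width: -0.003
finger_force: 1.0
```

Emit:
carry_out(motion="0 0 0.005 0; 0 0 0.01 0; 0 0 0.015 0; 0 0 0.019 0; 0 0 0.022 0; 0 0 0.022 0")

```text
time_s: 3.78
position: [0.417, 0.2355, 0.1115]
tcp_rot: [-0.639, -3.076, 0.0]
force: [-0.5, -1.2, 2.6]
grip_width: 0.002
finger_force: 1.1
```

Emit:
carry_out(motion="0 0 0.002 0; 0 0 0.004 0; 0 0 0.004 0")

```text
time_s: 4.15
position: [0.417, 0.2354, 0.1104]
tcp_rot: [0.639, 3.076, -0.0]
force: [-1.4, -1.0, 2.9]
grip_width: -0.0
finger_force: 1.4
```

Emit:
carry_out(motion="0 0 0.0015 0; 0 0 0.0025 0; 0 0 0.0025 0")

```text
time_s: 4.53
position: [0.4169, 0.2354, 0.1096]
tcp_rot: [-0.639, -3.076, 0.0]
force: [-1.1, -1.0, 3.3]
grip_width: 0.002
finger_force: 1.5
```

Emit:
carry_out(motion="0 0 0.0015 0; 0 0 0.0025 0; 0 0 0.0025 0")

```text
time_s: 4.9
position: [0.417, 0.2355, 0.1091]
tcp_rot: [0.639, 3.076, 0.0]
force: [-1.4, -1.1, 7.0]
grip_width: -0.003
finger_force: 3.5
```

Emit:
carry_out(motion="0 0 0.001 0; 0 0 0.002 0; 0 0 0.002 0")

```text
time_s: 5.28
position: [0.417, 0.2355, 0.1088]
tcp_rot: [0.639, 3.075, 0.001]
force: [-2.6, -1.1, 13.5]
grip_width: -0.002
finger_force: 6.2
```

The force rose sharply at z = 0.109, so the small lid is home. Next I'll go up and over to the middle canister.

Emit:
carry_out(motion="0 0 -0.06 0; 0 0 -0.22 0; -0.03 -0.03 -0.26 0; -0.16 -0.15 -0.26 0; -0.265 -0.25 -0.26 0; -0.285 -0.271 -0.23 0; -0.285 -0.271 -0.19 0; -0.285 -0.271 -0.187 0")

```text
time_s: 6.28
position: [0.462, 0.1277, 0.1631]
tcp_rot: [-0.636, -3.074, 0.001]
force: [-0.5, 0.2, 0.3]
grip_width: 0.001
finger_force: 0.0
```

Emit:
carry_out(motion="0 0 0 0; 0 0 0 0")

```text
time_s: 6.52
position: [0.4629, 0.1276, 0.1645]
tcp_rot: [0.637, 3.076, 0.0]
force: [0.1, -0.3, -0.3]
grip_width: 0.001
finger_force: 0.0
```

```bash
python3 - <<'E'
from h import *
from bench import bot
s=bot.get_state();print(s['position'],s['force'])
d=bot.get_image('scene');c=cloud(d)
q=np.array([.417,.236]);m=(np.hypot(*(c[...,:2]-q).transpose(2,0,1))<.012)&(c[...,2]>.08)&(c[...,2]<.14);print(c[m][:,2].max())
cv2.imwrite('pics/s2.png',cv2.resize(d['image'][150:360,240:440,::-1],None,fx=2.8,fy=2.8))
E
```

```text
[0.46287766 0.12764974 0.16452504] [ 0.09303695 -0.32184688 -0.33990492]
0.11030352738603377
```

View pics/s2.png

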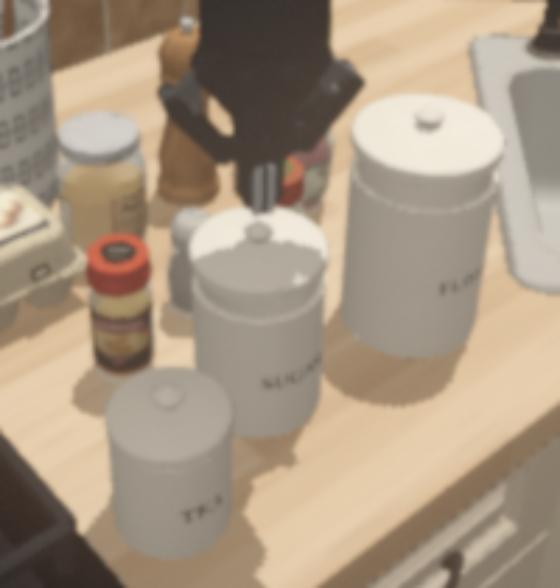

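The small lid is shut (crop 170,400), and the tip is over the middle knob (258,225). Pressing the middle lid.

Emit:
carry_out(motion="0 0 0.02 0; 0 0 0.035 0; 0 0 0.042 0; 0 0 0.05 0; 0 0 0.058 0; 0 0 0.066 0; 0 0 0.073 0; 0 0 0.073 0")

```text
time_s: 7.58
position: [0.4629, 0.1268, 0.1423]
tcp_rot: [-0.639, -3.076, 0.0]
force: [-0.6, 0.1, 1.4]
grip_width: 0.0
finger_force: 0.7
```

Emit:
carry_out(motion="0 0 0.006 0; 0 0 0.012 0; 0 0 0.018 0; 0 0 0.02 0; 0 0 0.02 0")

```text
time_s: 8.2
position: [0.4629, 0.1268, 0.1364]
tcp_rot: [-0.639, -3.076, 0.0]
force: [-1.2, -0.4, 1.4]
grip_width: 0.001
finger_force: 1.0
```

Emit:
carry_out(motion="0 0 0.002 0; 0 0 0.004 0; 0 0 0.005 0; 0 0 0.005 0")

```text
time_s: 8.7
position: [0.463, 0.1268, 0.135]
tcp_rot: [-0.639, -3.076, 0.0]
force: [-1.0, 0.2, 2.8]
grip_width: -0.003
finger_force: 1.3
```

Emit:
carry_out(motion="0 0 0.0015 0; 0 0 0.003 0; 0 0 0.003 0")

```text
time_s: 9.07
position: [0.463, 0.1268, 0.1344]
tcp_rot: [0.639, 3.076, 0.0]
force: [-1.7, -1.7, 9.4]
grip_width: -0.004
finger_force: 4.2
```

Emit:
carry_out(motion="0 0 0.001 0; 0 0 0.0015 0; 0 0 0.0015 0")

```text
time_s: 9.45
position: [0.4631, 0.1268, 0.1342]
tcp_rot: [0.639, 3.075, 0.0]
force: [-3.2, -0.9, 13.3]
grip_width: -0.0
finger_force: 6.1
```

The middle lid is home. Next is the large one.

Emit:
carry_out(motion="0 0 -0.06 0; 0 0 -0.24 0; -0.01 -0.03 -0.31 0; -0.06 -0.18 -0.31 0; -0.11 -0.34 -0.31 0; -0.15 -0.44 -0.3 0; -0.156 -0.46 -0.25 0; -0.156 -0.46 -0.219 0")

```text
time_s: 10.45
position: [0.4509, -0.0189, 0.1988]
tcp_rot: [0.641, 3.075, -0.0]
force: [1.1, 0.2, -0.2]
grip_width: -0.0
finger_force: 0.0
```

Emit:
carry_out(motion="0 0 0 0; 0 0 0 0")

```text
time_s: 10.7
position: [0.4512, -0.0177, 0.1995]
tcp_rot: [0.637, 3.076, 0.0]
force: [-0.7, -0.6, -0.3]
grip_width: -0.003
finger_force: 0.0
```

```bash
python3 - <<'E'
from h import *
from bench import bot
s=bot.get_state();print(s['position'],s['force'])
d=bot.get_image('scene');c=cloud(d)
q=np.array([.463,.127]);m=(np.hypot(*(c[...,:2]-q).transpose(2,0,1))<.012)&(c[...,2]>.1)&(c[...,2]<.16);print(c[m][:,2].max())
cv2.imwrite('pics/s3.png',cv2.resize(d['image'][130:330,280:480,::-1],None,fx=2.8,fy=2.8))
E
```

```text
[ 0.45119821 -0.01769656  0.19946847] [-0.66352989 -0.56352086 -0.27548178]
0.1351410563248463
```

View pics/s3.png

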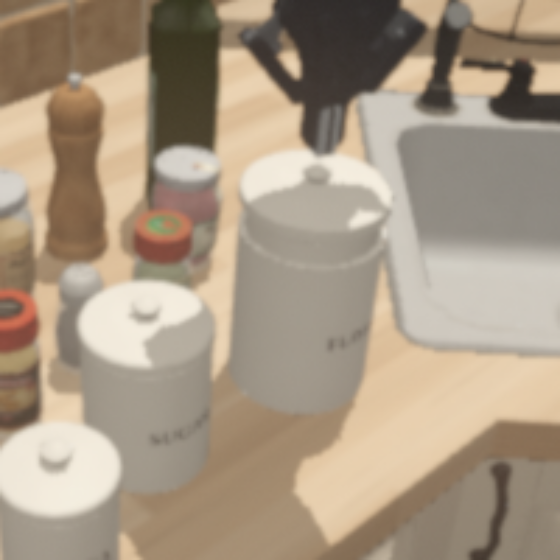

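The small and middle lids are shut, and the tip is over the large knob (crop 318,165). Pressing the large lid.

Emit:
carry_out(motion="0 -0.003 0.02 0; 0 -0.003 0.032 0; 0 -0.003 0.04 0; 0 -0.003 0.05 0; 0 -0.003 0.058 0; 0 -0.003 0.066 0; 0 -0.003 0.074 0; 0 -0.003 0.082 0")

```text
time_s: 11.75
position: [0.4506, -0.0192, 0.1746]
tcp_rot: [0.639, 3.076, 0.0]
force: [-1.1, 0.3, 3.9]
grip_width: -0.003
finger_force: 1.6
```

Emit:
carry_out(motion="0 0 0.006 0; 0 0 0.012 0; 0 0 0.018 0; 0 0 0.024 0; 0 0 0.026 0; 0 0 0.026 0")

```text
time_s: 12.5
position: [0.4506, -0.0192, 0.1669]
tcp_rot: [-0.639, -3.076, 0.0]
force: [-0.8, 1.0, 1.8]
grip_width: -0.0
finger_force: 1.0
```

Emit:
carry_out(motion="0 0 0.002 0; 0 0 0.004 0; 0 0 0.005 0; 0 0 0.005 0")

```text
time_s: 13.0
position: [0.4506, -0.0192, 0.1654]
tcp_rot: [0.639, 3.076, -0.0]
force: [-0.5, 0.9, 3.4]
grip_width: 0.001
finger_force: 1.4
```

Emit:
carry_out(motion="0 0 0.0015 0; 0 0 0.0025 0; 0 0 0.0025 0")

```text
time_s: 13.38
position: [0.4507, -0.0192, 0.1649]
tcp_rot: [0.639, 3.076, 0.0]
force: [-1.6, 1.2, 7.8]
grip_width: -0.001
finger_force: 3.7
```

Emit:
carry_out(motion="0 0 0.001 0; 0 0 0.002 0; 0 0 0.002 0")

```text
time_s: 13.75
position: [0.4507, -0.0191, 0.1647]
tcp_rot: [0.639, 3.075, 0.0]
force: [-3.1, 0.6, 12.9]
grip_width: -0.002
finger_force: 6.4
```

Emit:
carry_out(motion="0 0 -0.04 0; 0 0 -0.14 0; 0 0 -0.25 0; 0 0 -0.3 0; 0 0 -0.3 0; 0 0 -0.3 0")

```text
time_s: 14.5
position: [0.4502, -0.0192, 0.2536]
tcp_rot: [-0.639, -3.075, 0.0]
force: [0.1, 0.1, 0.6]
grip_width: -0.005
finger_force: 0.0
```

```bash
python3 - <<'E'
from h import *
from bench import bot
s=bot.get_state();print(s['position'],s['force'])
d=bot.get_image('scene');c=cloud(d)
for q,z in(((.417,.236),.12),((.463,.127),.145),((.451,-.0185),.175)):
    m=(np.hypot(*(c[...,:2]-np.array(q)).transpose(2,0,1))<.012)&(abs(c[...,2]-z)<.02);k=c[m];k=k[k[:,2]>k[:,2].max()-.005];print(k.mean(0).round(4),k[:,2].max())
E
```

```text
[ 0.45024831 -0.01924988  0.25364036] [0.07843074 0.08991923 0.5605578 ]
[0.4155 0.2371 0.1073] 0.11074308470449967
[0.4619 0.1286 0.132 ] 0.13515244554829303
[ 0.451  -0.0172  0.1624] 0.16568220270601608
```

All three knob tops are at their home heights, and the arm is clear.

```bash
python3 -c "
from bench import bot
print(bot.hand_in())"
```

```text
the job is handed in; nothing more can be done
None
```

I pressed all three lids home in order (small, middle, large) with about 13 N at most measured at the wrist, and handed the job in at about 14.6 s; the hand-in returned no verdict.

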